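# Put the price sign up in its stand and clamp it

### The job

Take the orange-framed price sign out of the wooden rack and let its stem down the tube of the grey stand until you feel it is fully home on the stop inside, with the panel square to the stand's base; the sprung ball in the tube drags on the stem, so press, but gently, never forcing it. Let go of the sign, then swing the red clamp lever all the way shut, and leave the sign standing home in the tube and everything else on the counter undisturbed.

Things in the scene. Friction and masses are not known exactly. Their poses are not given: they have to be found in the camera images.
- sign_panel (a point): The price sign to set up: a blank black panel in an orange plastic frame, 84 wide x 60 high x 9 mm thick, upright on a 12 mm round steel stem that runs 125 mm down from the frame's lower edge. 130 g. This point is the panel's centre, 155 mm above the stem's end. Its x axis is the normal of the panel, y runs along its width, z up the stem.
- sign_tip (a point): Lower end of the orange sign's stem, on its axis (same axes as sign_panel). The end is rounded: a flat of 8 mm, widening to 12 mm over the last 6 mm.
- stand: Price-sign stand, fixed to the counter: grey steel base plate 110 (x) x 150 (y) x 12 mm, origin under its centre, an upright steel tube in the middle (bore 14 mm, outside 23 mm, top 100 mm above the counter), a clamp collar with a red lever near the top, which is on the side of the stand's -x axis. Panel square to the base: its normal along the stand's x axis, either way round.
- tube_mouth (a point): Centre of the tube's open top; z is the tube's axis. Inside, a sprung ball 32 mm below the mouth drags on the stem with about 2 to 6 N (up to 9 N as the end passes it), enough to hold the sign up short of the bottom. Lower down a solid stop plug closes the bore; it was set by hand 55 to 80 mm below the mouth, its depth (stop_top in the rules) is not reported and must be felt. Press the sign on the stop with under 20 N.
- lever_pivot (a point): Vertical pivot axis of the clamp lever, on the stand, 30 mm from the tube's axis towards the stand's -x, at the lever's mid height (87 mm above the counter). Fixed.
- lever_pad (a point): Point on the red lever 70 mm from its pivot, at mid height. The lever is a level bar 10 mm wide, 14 mm high, 85 mm long from the pivot, with nothing under it but the base plate; its end is a 16 mm round boss.
- lever (a joint): Swing of the clamp lever about its vertical pivot, rad: 0 wide open (the bar points along the stand's -x, turned 30 degrees towards its +y), growing anticlockwise seen from above to 1.2 fully shut against its end stop (turned 39 degrees past -x towards -y). It stays where it is left; it takes 3 to 4 N at the pad to swing.
- rack: Wooden rack in which the signs wait, fixed: a block 70 (x) x 250 (y) x 45 mm, origin under its centre, three round holes of 15.5 mm, 33 mm deep, 95 mm apart in a row along y. The signs stand in them upright, turned by up to 0.3 rad; which sign is in which hole changes.
- sign_green: Sign like the orange one but with a green frame, waiting in the rack; origin at the stem's end. Leave in place.
- sign_blue: Sign with a blue frame, waiting in the rack; origin at the stem's end. Leave in place.
- scoop: Loose steel scoop, 66 mm wide, 34 mm high, wooden handle towards its -x (reaches 160 mm), origin under the pan's centre. Leave alone.
- onion: Loose red onion, 72 mm wide, 75 mm high, origin under it. Leave alone.
- garlic: Loose garlic bulb, 54 mm wide, 62 mm high, origin under it. Leave alone.
- squash: Loose butternut squash lying on the counter, 205 mm long along its x, 92 mm thick, origin under it. Leave alone.
- marker: Loose marker pen lying on the counter, 130 mm long along its x, 16 mm thick, origin under its middle. Leave alone.
There are look-alikes about, which are no part of the job. Leave any yellow look-alike of the part that bears sign_panel alone.

How it is judged:
By the outcome, as a careful person would: the job done as asked, in the order asked, and still so for the second after the job is handed in, with the robot touching nothing.
It also fails if it takes over 70 s, if anything falls off the work surface, if the arm or the gripper's body presses on something with over 40 N, if the wrist force passes 120 N, or if a joint passes its speed limit or range.

### The arm

A 6-joint arm with a two-finger parallel gripper is mounted at the origin on the work surface. World frame = base frame: x ahead of the robot, y to its left, z up, the work surface at z = 0. Lengths are in mm, angles in degrees, forces in N, time in s.
With the tool pointing down it reaches from about 275 to 825 mm from the base axis. Payload 4.9 kg.
Tool frame: the origin (TCP) lies between the finger pads; the fingertips stand 19 mm ahead of it and the grasp point (between the pads) is the TCP (ctrl.finger_overhang is the distance from the TCP to the fingertips, in mm); z points along the fingers, y is the direction in which the jaws open and shut (so a half turn about z gives the same grasp; the last joint's range is limited). The gripper opens to 85 mm and grips with 20 to 120 N. Pads are 22 mm wide; open, the fingers measure 114 mm over their backs; the gripper's body (76 mm by 85 mm) begins 54 mm behind the grasp point. The pads swing forward as they close: fully open they stand 13 mm farther back than shut.
Start: joints at [61.753, 18.69, -11.035, 60.275, 0, 82.311], TCP at [193.128, 514.995, 250.281] pointing down, gripper open.
Joint ranges: [-152.03, 152.03], [-55.5, 102.48], [-74.3, 77.21], [-110.64, 120.58], [-84.22, 78.4], [-180, 180]. Speed limits (degrees/s): [147.25, 147.25, 180, 180, 180, 180].

### API

Orientations are given as [roll, pitch, yaw] about the fixed x, y, z axes, in that order (R = Rz(yaw) Ry(pitch) Rx(roll)).
In Python, from plant import ctrl gives the robot as it stands. The module is installed in compiled form; this text tells all that it offers.
- The arm moves only by the tool jog_arm, never from a script. Its arguments are lists of equal length, an entry for each row: "linear": the shift along the tool's x, y, z in mm, a list of three; "delta_rot": the turn, a rotation vector about the tool's x, y, z in rad, a list of three; "claw": the closure, from 0 (fully open) to 1 (shut). A call has 1 to 8 rows; each row is the pose to reach, as a shift and turn from the pose commanded when the call began, along the tool's axes at that moment; what a row does not reach only later rows make up. A row lasts 1/10 s, in which the tool goes at most 50 mm and 8.59 degrees, less where a joint would pass 70% of its speed; a pose out of reach is approached as far as the arm can. A call with a gripper value outside its range is refused whole. The fingers move at their own pace and stop on an object; "squeeze" is the grip in N (left out, the last holds). Time passes only in rows, so rows that repeat a pose let the fingers close. It gives the time, the measured TCP pose, the force and the opening at its end, in the units of the state.
- ctrl.observe(): the state, without advancing time (a new reading comes with each control period).
- ctrl.capture(name): name is "scene" or "side" or "wrist"; returns a dict with "img" (384x512x3 uint8, blue, green, red), "intrinsics" (3x3 intrinsics, pixels), "world_from_camera" (4x4, takes a point from camera to world coordinates). Camera axes: x right, y up, looking along -z (the intrinsics and any distortion apply to the point x, -y, -z); pixel columns grow to the right and rows downward; lengths in mm; the calibration is good to about 2 mm. A picture is of the moment at which its call begins. There is no depth.
- ctrl.close_job(): hands the job in, once; it reports no verdict.
The state is a dict: "clock": time; "joints": joint angles; "qd": joint speeds; "effort": joint torques, N m; "eef_pos": TCP position; "eef_rot": TCP orientation; "contact_force": force on the tool from outside, world axes, zero at the start; "ft_torque": the same for the moment, N m; "gripper_width": finger opening in mm.
Only numpy, scipy, OpenCV 4.12 (cv2) and the standard library are available. Lean on these libraries where they do the work, as an engineer would, in place of code of your own. Each camera call takes 0.05 s, during which the arm holds its last target.

## Working session

There is one attempt and no reset: what is moved stays moved. The work goes in short steps, Python scripts to look and compute and a tool call to move; the robot and the scene stay as the last step left them, time stands still between calls to the robot, and variables do not carry over. Pictures are saved under pics/ and viewed, and the job is handed in when it is done.

Besides the shell and the picture viewer there is one more tool, called after "Call:" as name(argument=value, ...) on one line, values as JSON. jog_arm: Moves the arm, as the interface text tells. Its arguments: {"type":"object","properties":{"linear":{"type":"array"},"delta_rot":{"type":"array"},"claw":{"type":"array"},"squeeze":{"type":"number"}},"required":["linear","delta_rot","claw"]}

```bash
mkdir -p pics
python3 - <<'E'
from plant import ctrl
import cv2,pickle
print(ctrl.observe())
d={}
for n in ("scene","side","wrist"):
    c=ctrl.capture(n); d[n]=c
    cv2.imwrite(f"pics/{n}0.png",c["img"]); print(n,c["intrinsics"].tolist(),c["world_from_camera"].round(3).tolist(),[k for k in c])
pickle.dump(d,open("cap0.pkl","wb"))
E
```

```text
{'clock': 0.0, 'joints': array([ 6.17541580e+01,  1.87333082e+01, -1.10916202e+01,  6.02735998e+01,
       -3.23088642e-04,  8.23116761e+01]), 'qd': array([ 0.05363347,  0.07063518, -0.08794135, -0.02210212,  0.01457716,
       -0.01924432]), 'effort': array([-4.11323432e-03, -4.43398976e+01,  2.62438792e+01,  1.55810884e-02,
       -3.22913420e-04, -1.81152330e-06]), 'eef_pos': array([192.857198  , 514.50224167, 249.49361748]), 'eef_rot': array([-1.79902314e+02, -1.28613295e-02,  1.59442471e+02]), 'contact_force': array([-1.54666701,  0.9841929 ,  0.58267329]), 'ft_torque': array([ 0.08144123, -0.0123199 , -0.01069896]), 'gripper_width': 85.21230763160293}
scene [[442.9135107467829, 0.0, 253.37781923842329], [0.0, 442.9135107467829, 191.07265101631867], [0.0, 0.0, 1.0]] [[-0.883, -0.328, 0.336, 1016.319], [0.469, -0.602, 0.646, 874.662], [-0.01, 0.728, 0.685, 1085.603], [0.0, 0.0, 0.0, 1.0]] ['img', 'intrinsics', 'world_from_camera']
side [[429.02521258171146, 0.0, 261.59356455722144], [0.0, 429.02521258171146, 200.0732231990168], [0.0, 0.0, 1.0]] [[0.744, 0.462, -0.483, 11.609], [-0.668, 0.492, -0.559, -636.135], [-0.021, 0.738, 0.674, 917.814], [0.0, 0.0, 0.0, 1.0]] ['img', 'intrinsics', 'world_from_camera']
wrist [[265.54963325774594, 0.0, 255.47435054896155], [0.0, 265.54963325774594, 190.59897015880787], [0.0, 0.0, 1.0]] [[0.35, -0.893, -0.281, 120.391], [0.937, 0.334, 0.106, 541.566], [-0.001, -0.301, 0.954, 373.387], [0.0, 0.0, 0.0, 1.0]] ['img', 'intrinsics', 'world_from_camera']
```

View pics/scene0.png

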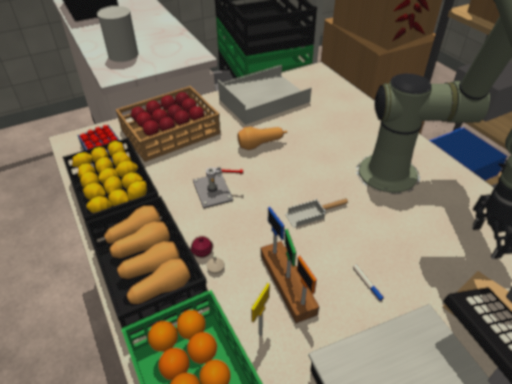

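View pics/side0.png

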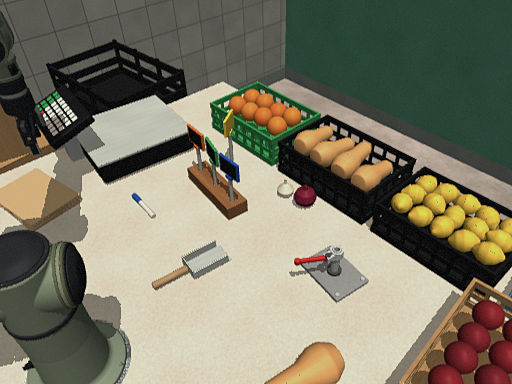

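View pics/wrist0.png

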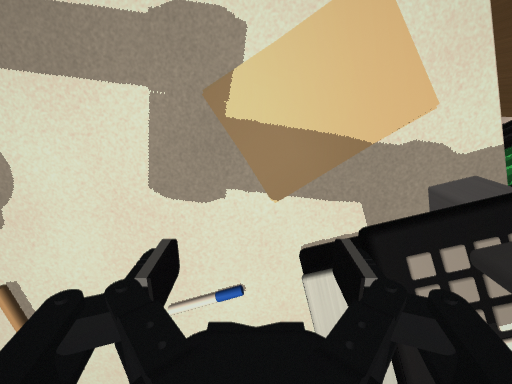

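The scene view shows the rack near (290,280) with the orange sign at its near end (305,275). The stand is near (213,187) with its red lever at (230,171). In the side view the orange sign is near (196,137) and the stand near (335,265). I'll enlarge both views to measure.

```bash
cat > h.py <<'E'
import numpy as np, cv2
def ray(c,u,v):
    K=c["intrinsics"];T=c["world_from_camera"]
    d=np.array([(u-K[0,2])/K[0,0],-(v-K[1,2])/K[1,1],-1.0])
    d=T[:3,:3]@d; return T[:3,3],d/np.linalg.norm(d)
def onz(c,u,v,z):
    o,d=ray(c,u,v); return o+d*(z-o[2])/d[2]
def tri(*obs):
    A=np.zeros((3,3));b=np.zeros(3)
    R=[ray(*o) for o in obs]
    for o,d in R:
        P=np.eye(3)-np.outer(d,d);A+=P;b+=P@o
    p=np.linalg.solve(A,b); return p,[np.linalg.norm((np.eye(3)-np.outer(d,d))@(p-o)) for o,d in R]
def proj(c,p):
    T=np.linalg.inv(c["world_from_camera"]);q=T[:3,:3]@np.asarray(p)+T[:3,3]
    K=c["intrinsics"];return np.array([K[0,0]*q[0]/-q[2]+K[0,2],-K[1,1]*q[1]/-q[2]+K[1,2]])
def crop(img,x0,y0,w,h,s,name):
    im=cv2.resize(img[y0:y0+h,x0:x0+w],None,fx=s,fy=s,interpolation=cv2.INTER_CUBIC)
    for i in range(0,w,10):
        cv2.line(im,(i*s,0),(i*s,4 if i%50 else 10),(255,0,255),1)
        if i%20==0: cv2.putText(im,str(x0+i),(i*s,18),0,.35,(255,0,255),1)
    for i in range(0,h,10):
        cv2.line(im,(0,i*s),(5,i*s),(255,0,255),1)
        if i%20==0: cv2.putText(im,str(y0+i),(6,i*s+4),0,.35,(255,0,255),1)
    cv2.imwrite(name,im)
E
python3 - <<'E'
import pickle
from h import *
d=pickle.load(open("cap0.pkl","rb"))
crop(d["scene"]["img"],250,195,80,130,4,"pics/a1.png")
crop(d["side"]["img"],180,100,80,120,5,"pics/a2.png")
crop(d["scene"]["img"],185,155,70,60,8,"pics/a3.png")
crop(d["side"]["img"],285,235,90,70,8,"pics/a4.png")
E
```

```text
(no output)
```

View pics/a1.png

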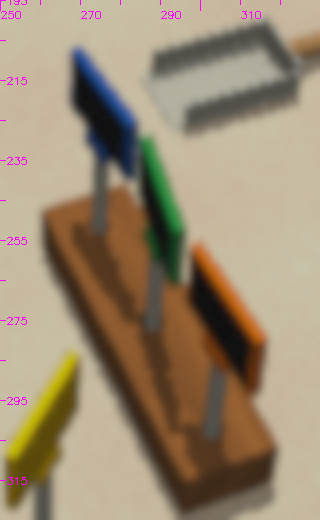

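View pics/a2.png

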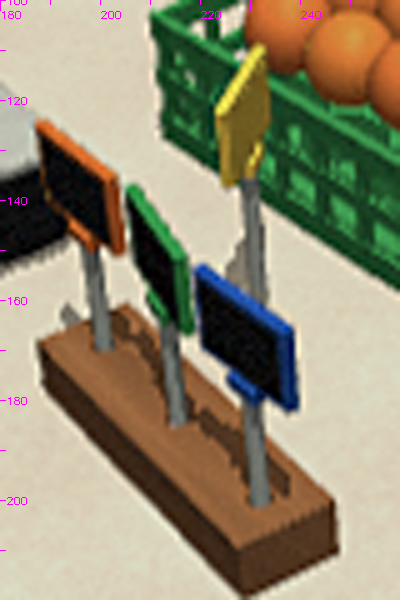

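View pics/a3.png

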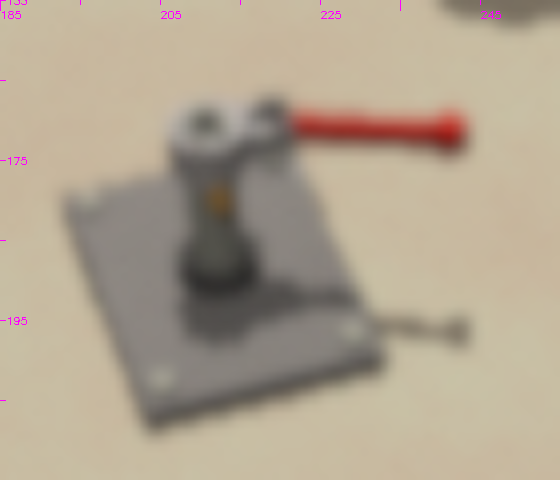

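View pics/a4.png

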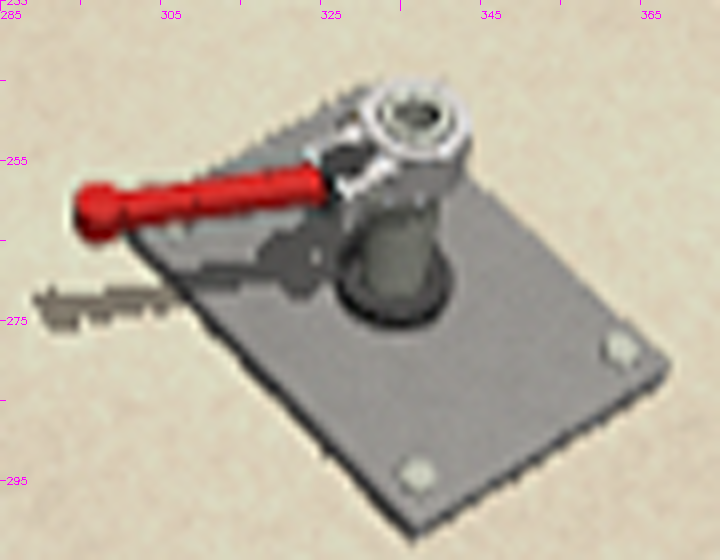

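Run:
```python
import pickle
from h import *
np.set_printoptions(precision=1,suppress=True)
d=pickle.load(open("cap0.pkl","rb"));S=d["scene"];D=d["side"]
print("mouth",tri((S,210.75,170.25),(D,336.9,249.4)), onz(S,210.75,170.25,100),onz(D,336.9,249.4,100))
print("boss",tri((S,241.25,171.25),(D,297.25,261.25)))
for n,p in (("L",(193.1,179.4)),("B",(203.75,207.0)),("R",(232.9,199.5))): print("S",n,onz(S,*p,12))
for n,p in (("R",(368.75,280.2)),("B",(336.5,301.2)),("L",(300.6,263.75)),("T",(331.9,245.6))): print("D",n,onz(D,*p,12))
# masks orange in crops
for n,c,(x0,y0,w,h) in (("S",S,(290,245,35,60)),("D",D,(180,118,35,45))):
    im=c["img"][y0:y0+h,x0:x0+w].astype(int);b,g,r=im[...,0],im[...,1],im[...,2]
    hsv=cv2.cvtColor(c["img"][y0:y0+h,x0:x0+w],cv2.COLOR_BGR2HSV)
    m=(hsv[...,0]<17)&(hsv[...,1]>190)&(hsv[...,2]>130)
    ys,xs=np.nonzero(m);print(n,len(xs))
    for y in range(h): print(y+y0,''.join('#' if q else '.' for q in m[y]))
# other
print("rack S", [onz(S,*p,45)[:2] for p in ((260.5,248),(281,241),(318.5,306),(295.5,317.5))])
print("rack D", [onz(D,*p,45)[:2] for p in ((187.8,168.2),(205.2,161),(247,200.4),(228.6,210))])
print("yellow top",onz(S,268,284,185), "stem",onz(S,260,320,100))
print("orange stem",tri((S,303.8,296),(D,199.3,160)))
print("orange stem",tri((S,303,303),(D,200.6,168)))
print("blue stem",tri((S,274.5,250),(D,231.6,198)))
```

```text
mouth (array([ 612.8, -221.1,   96.9]), [np.float64(1.5325576579995501), np.float64(1.5325576579993276)]) [ 613.  -216.3  100. ] [ 612.  -223.2  100. ]
boss (array([ 518.6, -175.3,   87.9]), [np.float64(1.364530561013914), np.float64(1.364530561014016)])
S L [ 654.4 -297.7   12. ]
S B [ 676.5 -148.7   12. ]
S R [ 573. -134.   12.]
D R [ 656.8 -303.4   12. ]
D B [ 547.1 -289.1   12. ]
D L [ 566.8 -146.    12. ]
D T [ 677.1 -160.1   12. ]
S 56
245 ...................................
246 ...................................
247 ...................................
248 ...................................
249 ...................................
250 ...................................
251 ...................................
252 ...................................
253 ...................................
254 ...................................
255 ...................................
256 ...................................
257 ...................................
258 .........##........................
259 .........###.......................
260 ..........##.......................
261 ..........
[... 3430 characters left out ...]

160 ...................................
161 ...................................
162 ...................................
rack S [array([605.4, 124.9]), array([537.1, 130.7]), array([564.5, 374.4]), array([637. , 374.5])]
rack D [array([562.6, 370.3]), array([627.9, 362.4]), array([603.1, 116.3]), array([536.2, 121.6])]
yellow top [698.5 332.8 185. ] stem [738.2 365.1 100. ]
orange stem (array([595.2, 345.2,  75.6]), [np.float64(0.2946006685379615), np.float64(0.29460066853811)])
orange stem (array([595.4, 345.2,  42.4]), [np.float64(0.5244026542789431), np.float64(0.5244026542789206)])
blue stem (array([573.7, 153.8,  48.2]), [np.float64(0.1713438180722452), np.float64(0.17134381807220564)])
```

Run:
```python
import pickle
from h import *
np.set_printoptions(precision=1,suppress=True)
d=pickle.load(open("cap0.pkl","rb"));S=d["scene"];D=d["side"]
for c,a,b in ((S,(299.5,257.5),(314.5,280.5)),(D,(189,125),(202.5,136))):
    p,q=onz(c,*a,197),onz(c,*b,197);v=q-p;print(p,q,np.hypot(*v[:2]),np.degrees(np.arctan2(v[1],v[0])),(p+q)/2)
```

```text
[593.8 308.3 197. ] [599.4 384.5 197. ] 76.36579805023477 85.77395122199052 [596.6 346.4 197. ]
[593.7 372.4 197. ] [588.2 294.1 197. ] 78.54103535296296 -93.96655240051771 [590.9 333.2 197. ]
```

Call:
jog_arm(linear=[[-50, -3, -50], [-100, -5, -50], [-150, -8, -50], [-200, -10, -50], [-250, -13, -50], [-300, -16, -50], [-350, -18, -50], [-400, -21, -50]], delta_rot=[[0, 0, 0.14], [0, 0, 0.29], [0, 0, 0.43], [0, 0, 0.57], [0, 0, 0.72], [0, 0, 0.86], [0, 0, 1.0], [0, 0, 1.14]], claw=[0, 0, 0, 0, 0, 0, 0, 0])

```text
clock: 0.95
eef_pos: [546.8, 360.4, 300.0]
eef_rot: [-180.0, -0.0, 93.8]
contact_force: [-0.6, 0.8, -0.5]
gripper_width: 85.3
```

Call:
jog_arm(linear=[[-16, 33, 0], [-16, 33, 0], [-16, 33, 0], [-16, 33, 0]], delta_rot=[[0, 0, 0.14], [0, 0, 0.14], [0, 0, 0.14], [0, 0, 0.14]], claw=[0, 0, 0, 0])

```text
clock: 1.35
eef_pos: [578.2, 348.4, 300.0]
eef_rot: [-179.9, 0.0, 86.2]
contact_force: [-0.4, -0.4, -0.3]
gripper_width: 85.7
```

Run:
```python
from plant import ctrl
import cv2,pickle
c=ctrl.capture("wrist"); o=ctrl.observe(); print(o["eef_pos"],o["eef_rot"],c["world_from_camera"].round(2))
pickle.dump((c,o),open("w1.pkl","wb")); cv2.imwrite("pics/w1.png",c["img"])
```

```text
[578.03582296 348.65136511 300.331958  ] [-1.79963314e+02  4.53712884e-03  8.62183185e+01] [[ 1.0000e+00  6.0000e-02  2.0000e-02  5.8304e+02]
 [-7.0000e-02  9.5000e-01  3.0000e-01  4.2503e+02]
 [-0.0000e+00 -3.0000e-01  9.5000e-01  4.2378e+02]
 [ 0.0000e+00  0.0000e+00  0.0000e+00  1.0000e+00]]
```

View pics/w1.png

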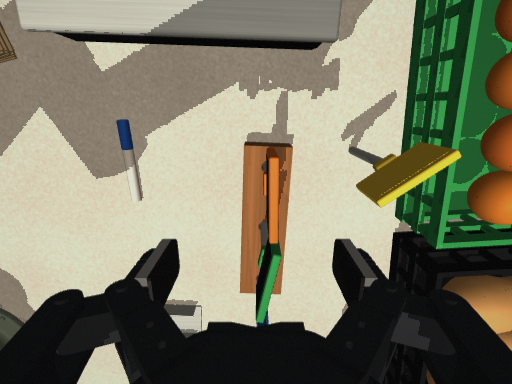

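Run:
```python
import pickle
from h import *
np.set_printoptions(precision=1,suppress=True)
c,o=pickle.load(open("w1.pkl","rb"))
crop(c["img"],225,130,80,130,5,"pics/w1c.png")
hsv=cv2.cvtColor(c["img"],cv2.COLOR_BGR2HSV)
m=((hsv[...,0]<17)&(hsv[...,1]>200)&(hsv[...,2]>150)).astype(np.uint8); m[:, :225]=0;m[:,305:]=0
for y in range(148,250,6):
    x=np.nonzero(m[y])[0]; print(y,x.min() if len(x) else None,x.max() if len(x) else None, hsv[y,272])
```

```text
148 None None [ 11 208  82]
154 None None [ 11 218  82]
160 269 278 [ 15 193 217]
166 269 278 [ 15 192 217]
172 269 278 [ 15 192 217]
178 264 278 [ 15 193 217]
184 264 278 [ 15 194 216]
190 264 278 [ 15 195 216]
196 269 278 [ 14 194 217]
202 269 277 [ 14 194 217]
208 269 277 [ 14 196 217]
214 269 277 [ 14 195 217]
220 269 277 [ 14 196 217]
226 269 277 [ 14 197 217]
232 269 277 [ 14 197 217]
238 269 277 [ 14 199 217]
244 None None [ 43 137  54]
```

View pics/w1c.png

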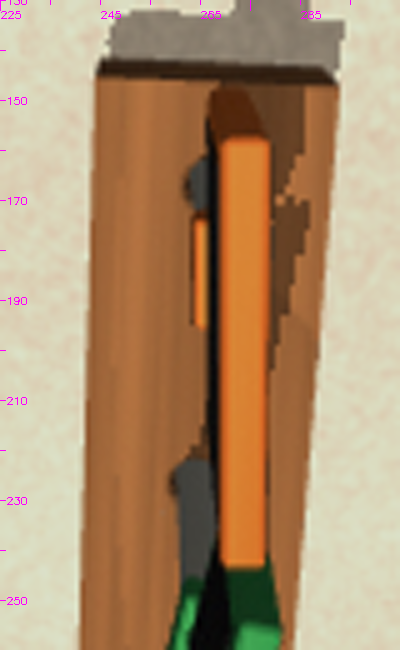

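Run:
```python
import pickle
from h import *
np.set_printoptions(precision=2,suppress=True)
c,o=pickle.load(open("w1.pkl","rb"))
for a,b in (((274.1,157.5),(273.4,243.3)),):
    p,q=onz(c,*a,197),onz(c,*b,197);v=q-p;print(p,q,np.hypot(*v[:2]),np.degrees(np.arctan2(v[1],v[0])),(p+q)/2)
l=onz(c,269.3,200,197);r=onz(c,278.2,200,197);print(l,r)
# tool cam check: TCP and finger mid
print(proj(c,o["eef_pos"]))
```

```text
[596.08 382.53 197.  ] [591.72 299.97 197.  ] 82.67314050799081 -93.02044329047145 [593.9  341.25 197.  ]
[590.01 344.02 197.  ] [598.05 343.49 197.  ]
[255.77 258.34]
```

Call:
jog_arm(linear=[[-6.3, 16.3, 0], [-6.3, 16.3, 40], [-6.3, 16.3, 80], [-6.3, 16.3, 110], [-6.3, 16.3, 130], [-6.3, 16.3, 130], [-6.3, 16.3, 130]], delta_rot=[[0, 0, -0.014], [0, 0, -0.014], [0, 0, -0.014], [0, 0, -0.014], [0, 0, -0.014], [0, 0, -0.014], [0, 0, -0.014]], claw=[0, 0, 0, 0, 0, 0, 0])

```text
clock: 2.1
eef_pos: [594.4, 341.4, 171.2]
eef_rot: [180.0, -0.0, 87.0]
contact_force: [0.7, 0.0, -0.7]
gripper_width: 85.3
```

Run:
```python
from plant import ctrl
import cv2,pickle
c=ctrl.capture("wrist"); o=ctrl.observe(); print(o["eef_pos"],o["eef_rot"],o["contact_force"])
cv2.imwrite("pics/w2.png",c["img"])
```

```text
[595.23297205 341.52908126 172.10586674] [ 1.79887220e+02 -5.85391873e-02  8.69821945e+01] [0.42526479 0.84656995 0.61453391]
```

View pics/w2.png

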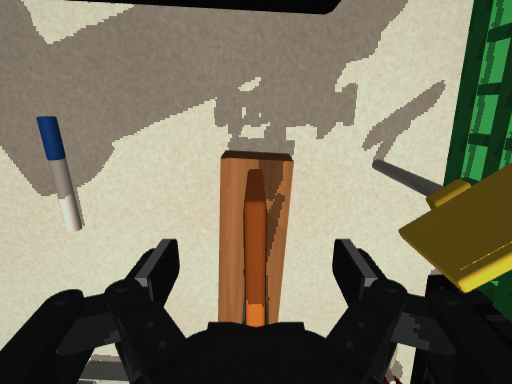

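The panel sits midway between the fingers, at column 255. Closing on it now.

Call:
jog_arm(linear=[[0, 0, 0], [0, 0, 0], [0, 0, 0], [0, 0, 0], [0, 0, 0], [0, 0, 0], [0, 0, 0], [0, 0, 0]], delta_rot=[[0, 0, 0], [0, 0, 0], [0, 0, 0], [0, 0, 0], [0, 0, 0], [0, 0, 0], [0, 0, 0], [0, 0, 0]], claw=[1, 1, 1, 1, 1, 1, 1, 1], squeeze=60)

```text
clock: 2.95
eef_pos: [594.9, 340.5, 170.4]
eef_rot: [-180.0, 0.0, 86.9]
contact_force: [-0.5, -1.1, 2.5]
gripper_width: 7.8
```

Call:
jog_arm(linear=[[0, 0, -10], [0, 0, -30], [0, 0, -60], [0, 0, -100], [0, 0, -140], [0, 0, -150], [0, 0, -150], [0, 0, -150]], delta_rot=[[0, 0, 0], [0, 0, 0], [0, 0, 0], [0, 0, 0], [0, 0, 0], [0, 0, 0], [0, 0, 0], [0, 0, 0]], claw=[1, 1, 1, 1, 1, 1, 1, 1])

```text
clock: 3.75
eef_pos: [594.7, 340.3, 318.8]
eef_rot: [-179.9, 0.1, 86.9]
contact_force: [-0.3, -0.0, -0.6]
gripper_width: 8.3
```

Run:
```python
from plant import ctrl
import cv2,pickle
d={n:ctrl.capture(n) for n in ("scene","side")};o=ctrl.observe(); print(o["eef_pos"],o["eef_rot"],o["contact_force"],o["gripper_width"])
pickle.dump((d,o),open("c2.pkl","wb"))
for n in d: cv2.imwrite(f"pics/{n}2.png",d[n]["img"])
```

```text
[594.28327014 340.12925104 317.79489993] [-1.79799733e+02  1.06314659e-01  8.69047592e+01] [ 0.30951704 -0.37309965 -1.03066013] 8.020022631763972
```

View pics/scene2.png

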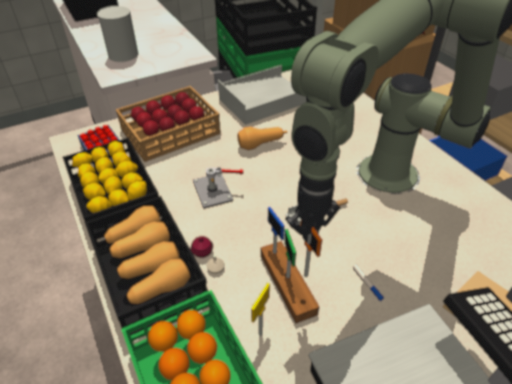

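View pics/side2.png

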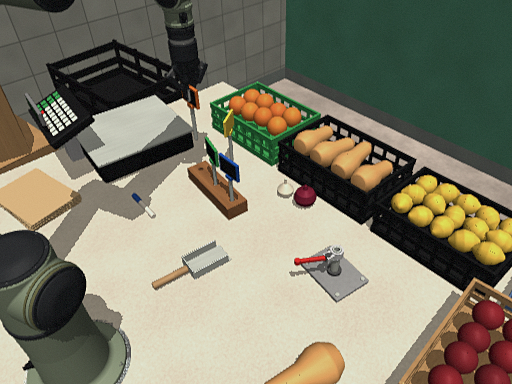

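Call:
jog_arm(linear=[[-7, -45, 0], [-20, -89, 0], [-61, -112, 0], [-110, -112, 0], [-159, -110, 0], [-208, -105, 0], [-257, -98, 0], [-305, -88, 0]], delta_rot=[[0, 0, 0], [0, 0, 0], [0, 0, 0.02], [0, 0, 0.04], [0, 0, 0.06], [0, 0, 0.08], [0, 0, 0.09], [0, 0, 0.09]], claw=[1, 1, 1, 1, 1, 1, 1, 1])

```text
clock: 4.65
eef_pos: [489.4, 39.0, 319.0]
eef_rot: [-179.9, 0.0, 81.8]
contact_force: [1.1, 0.8, 0.6]
gripper_width: 8.4
```

Call:
jog_arm(linear=[[-39, 26, 0], [-78, 52, 0], [-117, 78, 0], [-156, 104, 0], [-195, 130, 0], [-225, 150, 0], [-236, 157, 0], [-236, 157, 0]], delta_rot=[[0, 0, 0], [0, 0, 0], [0, 0, 0], [0, 0, 0], [0, 0, 0], [0, 0, 0], [0, 0, 0], [0, 0, 0]], claw=[1, 1, 1, 1, 1, 1, 1, 1])

```text
clock: 5.45
eef_pos: [611.9, -216.8, 317.8]
eef_rot: [-179.8, -0.1, 81.6]
contact_force: [0.7, 0.3, -0.4]
gripper_width: 8.1
```

Call:
jog_arm(linear=[[0, 0, 20], [0, 0, 30], [0, 0, 30]], delta_rot=[[0, 0, 0], [0, 0, 0], [0, 0, 0]], claw=[1, 1, 1])

```text
clock: 5.75
eef_pos: [610.8, -213.3, 288.2]
eef_rot: [-179.7, -0.1, 81.8]
contact_force: [-0.4, 0.6, -1.9]
gripper_width: 8.2
```

Run:
```python
from plant import ctrl
import cv2,pickle
from h import crop
d={n:ctrl.capture(n) for n in ("scene","side","wrist")};o=ctrl.observe(); print(o["eef_pos"],o["eef_rot"],o["contact_force"],o["gripper_width"])
pickle.dump((d,o),open("c3.pkl","wb"))
for n in d: cv2.imwrite(f"pics/{n}3.png",d[n]["img"])
crop(d["scene"]["img"],170,115,90,100,6,"pics/s3.png")
crop(d["side"]["img"],285,185,90,120,5,"pics/d3.png")
```

```text
[ 612.32450874 -214.55546265  291.06081213] [1.79966969e+02 4.81161705e-03 8.18032341e+01] [-0.79750831  1.20974507 -0.28665028] 8.281767625520535
```

View pics/s3.png

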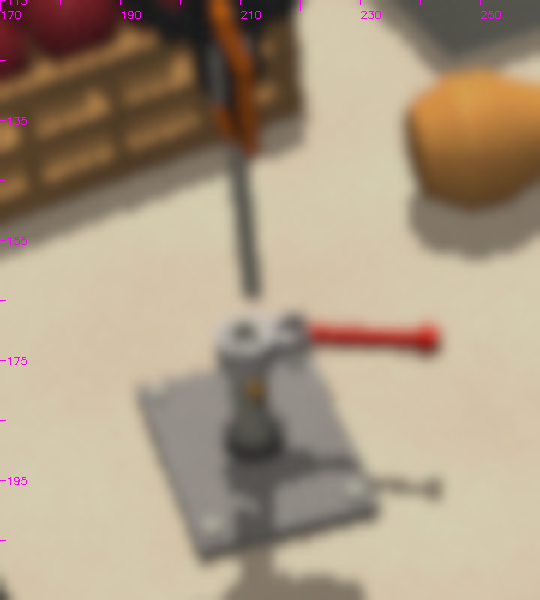

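View pics/d3.png

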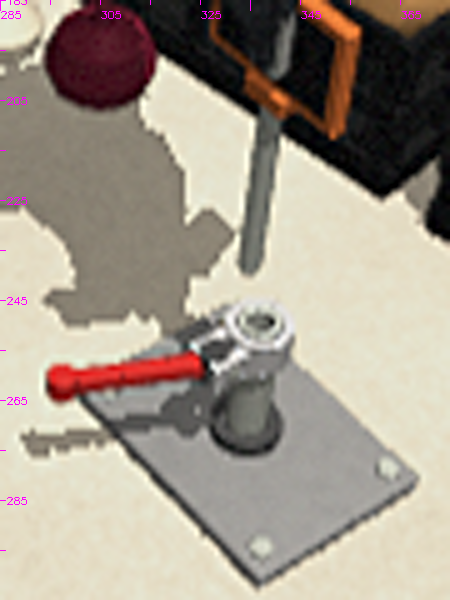

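View pics/wrist3.png

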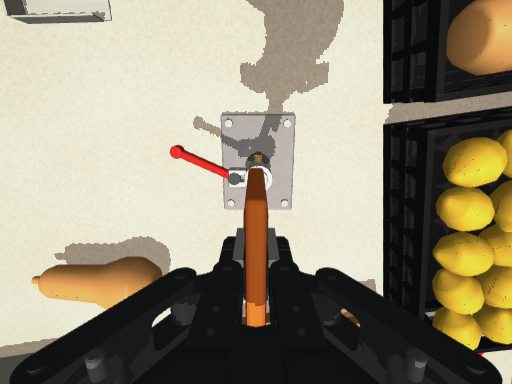

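Run:
```python
import pickle
from h import *
np.set_printoptions(precision=1,suppress=True)
d,o=pickle.load(open("c3.pkl","rb"));S=d["scene"];D=d["side"];W=d["wrist"]
tip=tri((S,211.9,163.8),(D,334.3,238.3));up=tri((S,209.7,141.7),(D,339,208.6));m=tri((S,210.6,170.4),(D,337,249.2))
print("tip",tip,"\nup",up,"\nmouth",m)
v=up[0]-tip[0];print("tilt",v/v[2])
# predicted pixel of vertical line through TCP xy
e=o["eef_pos"]
for z in (130,135,200): print(z,proj(S,[e[0],e[1],z]),proj(D,[e[0],e[1],z]))
# wrist corners of base z=12
c=[onz(W,*p,12) for p in ((221,113),(295,113),(291.5,209),(222,209.5))];print(np.array(c))
crop(W["img"],205,100,110,120,6,"pics/w3.png")
```

```text
tip (array([ 610. , -210.8,  132. ]), [np.float64(1.3593674868375727), np.float64(1.3593674868373944)]) 
up (array([ 613. , -208.2,  228.2]), [np.float64(3.289432296769968), np.float64(3.2894322967701317)]) 
mouth (array([ 613.5, -220.7,   96.8]), [np.float64(1.5571025477827938), np.float64(1.5571025477826805)])
tilt [0. 0. 1.]
130 [210.5 163.7] [335.5 239.3]
135 [210.4 162.6] [335.7 238. ]
200 [208.8 147.2] [338.3 219.2]
[[ 571.4 -139.2   12. ]
 [ 678.  -154.4   12. ]
 [ 657.8 -302.7   12. ]
 [ 545.9 -287.6   12. ]]
```

View pics/w3.png

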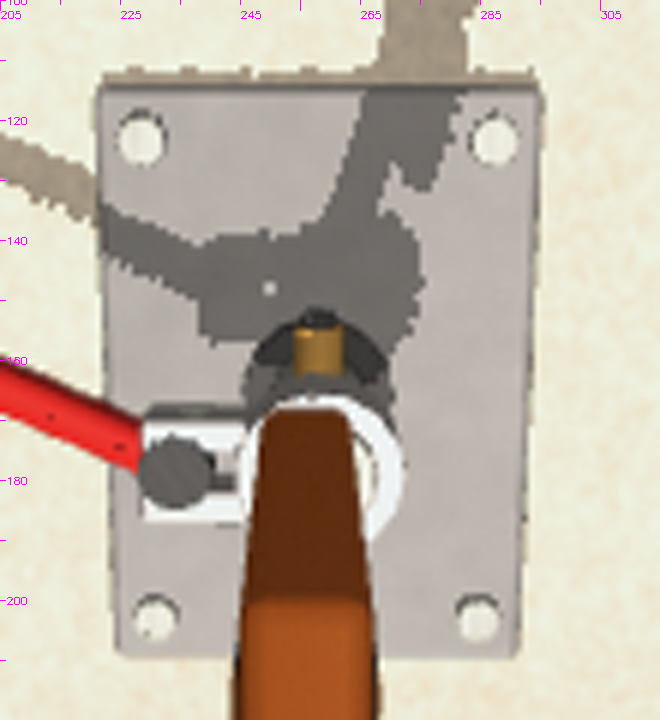

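Run:
```python
import pickle
from h import *
np.set_printoptions(precision=1,suppress=True)
d,o=pickle.load(open("c3.pkl","rb"));S=d["scene"];D=d["side"];W=d["wrist"]
g=cv2.cvtColor(S["img"],cv2.COLOR_BGR2GRAY)
print("S")
for y in list(range(139,168,2))+list(range(168,190,1)): print(y,g[y,198:228])
g=cv2.cvtColor(D["img"],cv2.COLOR_BGR2GRAY)
print("D")
for y in list(range(207,241,2))+list(range(245,275,1)): print(y,g[y,322:352])
c=np.array([onz(W,*p,12) for p in ((222.2,115),(295,115.3),(291.7,209.2),(224.2,209.2))])
print(c,c.mean(0));
for a,b in ((0,1),(3,2),(3,0),(2,1)):
    v=c[b]-c[a];print(np.hypot(*v[:2]),np.degrees(np.arctan2(v[1],v[0])))
print("ring",onz(W,258.8,179,100), "right",onz(W,272.2,179,100),"left",onz(W,245.5,179,100))
```

```text
S
139 [ 67  66  67  68  72  77  83  88  90  88  81  73  68  68  78  96 112 120
 124 133 144 159 174 190 198 199 199 200 200 200]
141 [ 79  87  95 102 106 111 114 115 115 107  93  85  84  97 125 148 159 164
 171 183 190 195 197 199 199 200 200 200 201 200]
143 [112 116 118 120 120 122 123 127 131 124 106  92  98 134 174 194 198 198
 198 199 199 199 199 200 200 201 201 201 202 202]
145 [122 127 133 139 147 161 168 175 182 171 136 102 100 136 179 197 201 200
 200 200 199 200 201 201 200 201 202 201 202 202]
147 [161 174 186 192 195 199 201 201 199 184 148 109  97 126 167 194 200 200
 201 201 201 200 201 201 201 202 202 203 202 201]
149 [198 200 202 202 203 203 202 202 200 192 164 121  96 114 155 188 200 201
 201 200 201 201 201 200 200 201 201 202 201 201]
151 [202 202 202 202 202 203 203 203 203 197 176 131  98 109 149 185 199 201
 200 201 200 201 200 201 200 200 200 200 200 201]
153 [202 202 201 201 201 201 202 203 202 198 179 137 101 103 142 182 199 201
 201 200 200 200 201 200 201 201 201 200 200 200]
155 [201 201 201 201 201 201 201 201 201 198 181 144 107 100 135 177 197 199
 199 
[... 9225 characters left out ...]
70  77  90  87  92  84  86  88  86  84  74
  52 142 163 159 157 157 160 161 161 157 158 157]
273 [162 162 161 158 164 136  42  16  53  67  75  81  85  90  83  77  61  47
  94 164 163 160 159 159 160 162 161 157 157 158]
274 [161 157 159 158 160 167 125  70  28  21  52  62  72  74  65  55  19  57
 146 163 156 156 156 160 161 163 161 160 154 156]
[[ 572.7 -142.2   12. ]
 [ 677.7 -157.6   12. ]
 [ 658.1 -303.1   12. ]
 [ 549.6 -287.6   12. ]] [ 614.5 -222.6   12. ]
106.1365791190037 -8.364117500633053
109.61512389137403 -8.122767450299923
147.21522747039418 80.97256651044006
146.75433996301606 82.32822763851621
ring [ 614.4 -221.9  100. ] right [ 630.7 -224.2  100. ] left [ 598.3 -219.6  100. ]
```

Call:
jog_arm(linear=[[-8, 3.7, 0], [-8, 3.7, 10], [-8, 3.7, 20], [-8, 3.7, 20], [-8, 3.7, 20]], delta_rot=[[0, 0, 0], [0, 0, 0], [0, 0, 0], [0, 0, 0], [0, 0, 0]], claw=[1, 1, 1, 1, 1])

```text
clock: 6.4
eef_pos: [614.3, -223.6, 269.5]
eef_rot: [-179.9, -0.0, 81.7]
contact_force: [0.5, -1.3, -1.1]
gripper_width: 8.7
```

Run:
```python
from plant import ctrl
import cv2,pickle,numpy as np
from h import crop
E=[]
for i in range(3):
    d={n:ctrl.capture(n) for n in ("scene","side","wrist")};o=ctrl.observe();E.append(np.r_[o["eef_pos"],o["eef_rot"]])
    if i==0: pickle.dump((d,o),open("c4.pkl","wb")); D=d
print(np.array(E).round(2),o["contact_force"])
d=D
crop(d["scene"]["img"],185,120,60,75,8,"pics/s4.png")
crop(d["side"]["img"],305,200,60,75,8,"pics/d4.png")
crop(d["wrist"]["img"],205,100,110,120,5,"pics/w4.png")
```

```text
[[ 6.1492e+02 -2.2384e+02  2.7059e+02  1.7997e+02  1.0000e-02  8.1750e+01]
 [ 6.1494e+02 -2.2381e+02  2.7065e+02  1.7997e+02  1.0000e-02  8.1750e+01]
 [ 6.1484e+02 -2.2380e+02  2.7049e+02  1.7998e+02  1.0000e-02  8.1750e+01]] [ 0.8551154   0.1163992  -0.89938551]
```

View pics/s4.png

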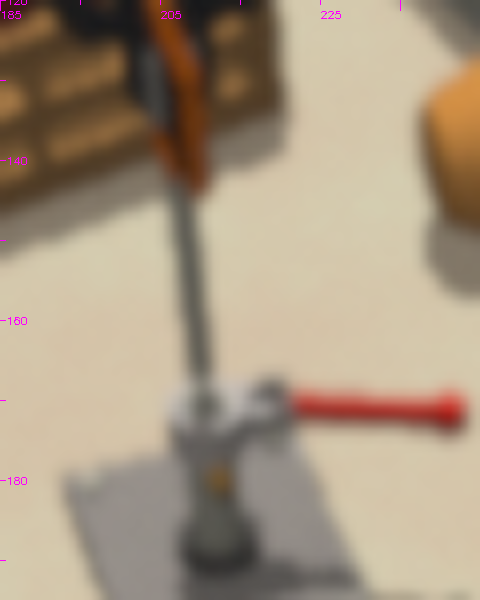

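View pics/d4.png

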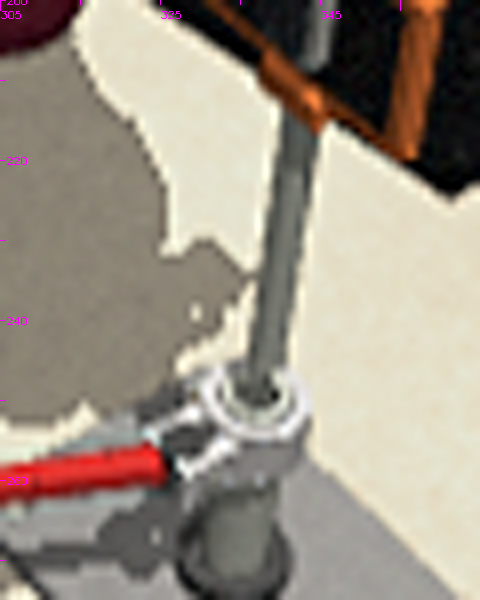

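View pics/w4.png

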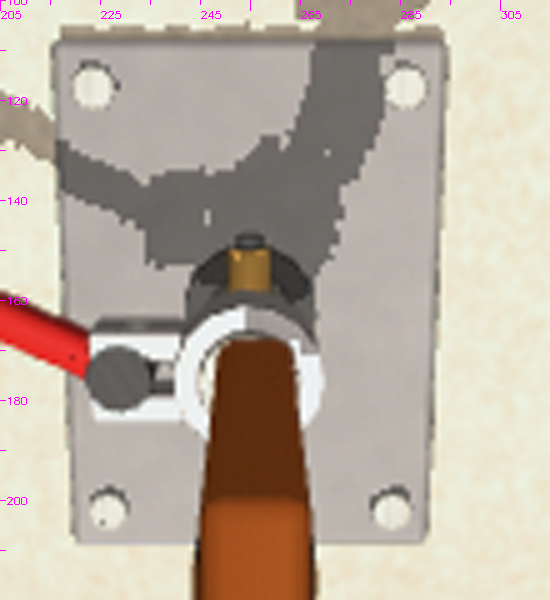

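Run:
```python
import pickle
from h import *
np.set_printoptions(precision=1,suppress=True)
d,o=pickle.load(open("c4.pkl","rb"));S=d["scene"];D=d["side"];W=d["wrist"]
def mid(g,y,x0,x1,bg=None):
    r=g[y,x0:x1].astype(float);i=r.argmin();t=(r.min()+np.median(r))/2 if bg is None else bg
    a=i
    while r[a]<t:a-=1
    l=a+(r[a]-t)/(r[a]-r[a+1]);b=i
    while r[b]<t:b+=1
    rr=b-(r[b]-t)/(r[b]-r[b-1]);return x0+(l+rr)/2,rr-l
g=cv2.cvtColor(S["img"],cv2.COLOR_BGR2GRAY)
rs=[(y,)+mid(g,y,200,222,148) for y in range(148,166,2)];print("S",np.array(rs)[:,1]);ps=np.polyfit([r[0] for r in rs],[r[1] for r in rs],1)
for y in (168,169,170,171): print(mid(g,y,204,216,150),end=' ')
print("stem at 170",np.polyval(ps,170),"180",np.polyval(ps,180),"tube180",mid(g,180,204,217,113),mid(g,178,204,217,118))
g=cv2.cvtColor(D["img"],cv2.COLOR_BGR2GRAY)
rs=[(y,)+mid(g,y,334,348,160) for y in range(220,242,2)];print("D",np.array(rs)[:,1:]);ps=np.polyfit([r[0] for r in rs],[r[1] for r in rs],1)
print("stem at 249",np.polyval(ps,249),ps)
for y in range(243,256): print(y,g[y,325:350])
e=o["eef_pos"]
for z in (100,110,150,240,300): print(z,proj(W,[e[0],e[1],z]),proj(S,[e[0],e[1],z]),proj(D,[e[0],e[1],z]))
c=np.array([onz(W,*p,12) for p in ((216.2,108.2),(293.6,108.2),(290.2,207.8),(220.2,207.8))])
print(c,c.mean(0), "ring",onz(W,255-.4,177,100))
```

```text
S [207.6 207.9 208.2 208.4 208.5 208.7 209.1 209.3 209.4]
(np.float64(209.91203703703704), np.float64(2.3425925925925926)) (np.float64(210.12857142857143), np.float64(3.4571428571428564)) (np.float64(210.2230255839822), np.float64(4.381535038932147)) (np.float64(210.28070175438597), np.float64(4.771929824561402)) stem at 170 210.11185138539483 180 211.21895888585732 tube180 (np.float64(211.23), np.float64(6.26)) (np.float64(211.01150895140665), np.float64(6.846547314578006))
D [[341.3   5.3]
 [341.1   5.2]
 [340.9   5.1]
 [340.3   5.1]
 [340.1   4.9]
 [339.8   5. ]
 [339.7   4.8]
 [337.7   8.1]
 [339.    4.9]
 [338.8   4.9]
 [338.2   4.9]]
stem at 249 336.59783846745887 [ -0.2 377.3]
243 [134 130 116 178 177 232 232 230 228 233 229  84 100 117 117 125 234 229
 223 226 222 221 222 223 223]
244 [129 123 179 237 234 232 230 221 213 202 167  85 105 117 112 117 233 228
 224 223 221 221 221 220 222]
245 [128 116 241 238 206 200 212 219 155 114 123  89 116 120 117 135 228 226
 223 223 219 222 222 223 223]
246 [131 125 211 207 147 152 196 236 148 116 133  97 113 113 180 194 228 225
 222 224 
[... 661 characters left out ...]
]
253 [170 136  81  69  92  90  64 135 188 228 214 181 184 186 195 246 228 154
 129 227 224 223 224 221 222]
254 [ 87  68  74  76  70  74  94 172 173 183 185 197 207 208 191 214 168 105
 168 228 225 223 222 222 223]
255 [ 82  79  81  79  72  95 181 246 246 181 104 102 121 126 107 120 118 108
 193 228 223 221 222 224 224]
100 [255.9 177.4] [209.3 169.2] [337.9 248.9]
110 [255.9 179.7] [209.1 166.9] [338.3 246.3]
150 [256.  190.5] [208.2 157.8] [339.9 235.3]
240 [256.2 232.7] [205.9 136. ] [343.9 208.4]
300 [256.6 296.4] [204.3 120.4] [346.9 188.5]
[[ 571.8 -141.6   12. ]
 [ 677.1 -156.8   12. ]
 [ 657.2 -302.    12. ]
 [ 550.5 -286.6   12. ]] [ 614.1 -221.7   12. ] ring [ 613.5 -223.1  100. ]
```

Call:
jog_arm(linear=[[0.9, -0.9, 0], [0.9, -0.9, 6], [0.9, -0.9, 12], [0.9, -0.9, 15], [0.9, -0.9, 18]], delta_rot=[[0, 0, 0], [0, 0, 0], [0, 0, 0], [0, 0, 0], [0, 0, 0]], claw=[1, 1, 1, 1, 1])

```text
clock: 7.35
eef_pos: [613.8, -222.7, 251.6]
eef_rot: [-180.0, -0.0, 81.7]
contact_force: [-1.1, 0.4, -1.0]
gripper_width: 8.1
```

Run:
```python
from plant import ctrl
import cv2,numpy as np
from h import crop
d={n:ctrl.capture(n) for n in ("scene","side")};o=ctrl.observe();print(o["eef_pos"],o["contact_force"],o["ft_torque"])
crop(d["scene"]["img"],185,135,60,60,7,"pics/s5.png")
crop(d["side"]["img"],305,215,60,60,7,"pics/d5.png")
a=cv2.imread("pics/s5.png");b=cv2.imread("pics/d5.png");cv2.imwrite("pics/sd5.png",cv2.resize(np.hstack([a,b]),(800,400)))
```

```text
[ 613.73722186 -222.65490191  251.55905886] [-0.52556404 -0.4035976  -1.60494309] [-0.04063265  0.03867521 -0.0320072 ]
```

View pics/sd5.png

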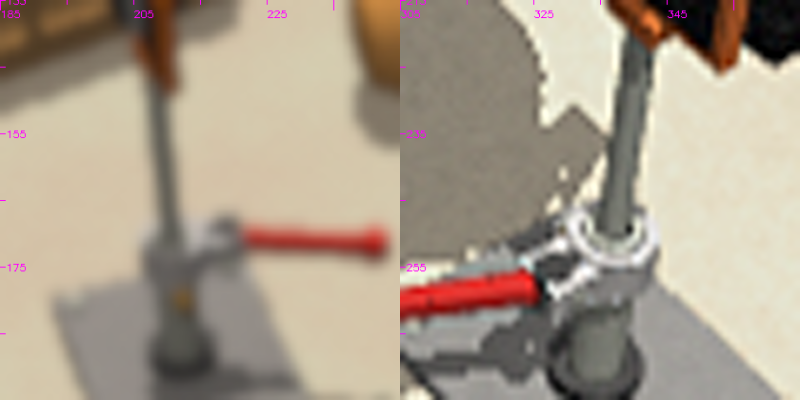

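The stem is inside the bore in both views, with side loads under 2 N. Lowering in steps while watching the force.

Call:
jog_arm(linear=[[0, 0, 5], [0, 0, 10], [0, 0, 15], [0, 0, 18]], delta_rot=[[0, 0, 0], [0, 0, 0], [0, 0, 0], [0, 0, 0]], claw=[1, 1, 1, 1])

```text
clock: 7.85
eef_pos: [613.7, -222.7, 233.5]
eef_rot: [-180.0, -0.0, 81.7]
contact_force: [0.3, -0.5, -1.6]
gripper_width: 8.2
```

Call:
jog_arm(linear=[[0, 0, 2], [0, 0, 4], [0, 0, 6]], delta_rot=[[0, 0, 0], [0, 0, 0], [0, 0, 0]], claw=[1, 1, 1])

```text
clock: 8.15
eef_pos: [614.1, -222.8, 228.3]
eef_rot: [180.0, 0.0, 81.7]
contact_force: [-0.9, 0.3, -0.7]
gripper_width: 8.1
```

Call:
jog_arm(linear=[[0, 0, 2], [0, 0, 4], [0, 0, 6]], delta_rot=[[0, 0, 0], [0, 0, 0], [0, 0, 0]], claw=[1, 1, 1])

```text
clock: 8.45
eef_pos: [614.2, -223.4, 223.0]
eef_rot: [179.9, 0.1, 81.7]
contact_force: [-1.6, -1.2, 6.9]
gripper_width: 8.7
```

Call:
jog_arm(linear=[[0, 0, 2], [0, 0, 4], [0, 0, 6], [0, 0, 8], [0, 0, 8]], delta_rot=[[0, 0, 0], [0, 0, 0], [0, 0, 0], [0, 0, 0], [0, 0, 0]], claw=[1, 1, 1, 1, 1])

```text
clock: 8.95
eef_pos: [613.9, -223.1, 213.6]
eef_rot: [-180.0, 0.0, 81.7]
contact_force: [-0.1, -2.2, -2.2]
gripper_width: 7.9
```

Call:
jog_arm(linear=[[0, 0, 1.5], [0, 0, 3], [0, 0, 4.5], [0, 0, 6]], delta_rot=[[0, 0, 0], [0, 0, 0], [0, 0, 0], [0, 0, 0]], claw=[1, 1, 1, 1])

```text
clock: 9.35
eef_pos: [614.1, -223.1, 208.3]
eef_rot: [180.0, 0.0, 81.7]
contact_force: [-1.5, -3.4, 2.7]
gripper_width: 8.4
```

Call:
jog_arm(linear=[[0, 0, 1], [0, 0, 2], [0, 0, 3]], delta_rot=[[0, 0, 0], [0, 0, 0], [0, 0, 0]], claw=[1, 1, 1])

```text
clock: 9.65
eef_pos: [614.1, -223.0, 205.3]
eef_rot: [180.0, 0.0, 81.7]
contact_force: [-1.2, -3.8, 3.0]
gripper_width: 8.6
```

Call:
jog_arm(linear=[[0, 0, 1], [0, 0, 2]], delta_rot=[[0, 0, 0], [0, 0, 0]], claw=[1, 1])

```text
clock: 9.85
eef_pos: [614.1, -223.0, 203.3]
eef_rot: [180.0, 0.0, 81.7]
contact_force: [-0.8, -4.0, 0.3]
gripper_width: 8.3
```

Call:
jog_arm(linear=[[0, 0, 1], [0, 0, 2]], delta_rot=[[0, 0, 0], [0, 0, 0]], claw=[1, 1])

```text
clock: 10.05
eef_pos: [614.1, -222.9, 201.2]
eef_rot: [180.0, 0.0, 81.7]
contact_force: [-1.2, -5.0, 4.1]
gripper_width: 8.3
```

Call:
jog_arm(linear=[[0, 0, 1], [0, 0, 2]], delta_rot=[[0, 0, 0], [0, 0, 0]], claw=[1, 1])

```text
clock: 10.25
eef_pos: [614.0, -222.9, 199.2]
eef_rot: [180.0, 0.0, 81.7]
contact_force: [-0.6, -3.6, 1.5]
gripper_width: 8.4
```

Call:
jog_arm(linear=[[0, 0, 1], [0, 0, 2]], delta_rot=[[0, 0, 0], [0, 0, 0]], claw=[1, 1])

```text
clock: 10.45
eef_pos: [614.0, -222.9, 197.2]
eef_rot: [180.0, 0.0, 81.7]
contact_force: [-1.0, -5.5, 4.9]
gripper_width: 7.9
```

Call:
jog_arm(linear=[[0, 0, 1], [0, 0, 2]], delta_rot=[[0, 0, 0], [0, 0, 0]], claw=[1, 1])

```text
clock: 10.65
eef_pos: [614.0, -222.9, 195.2]
eef_rot: [180.0, 0.0, 81.7]
contact_force: [-0.8, -4.1, 2.6]
gripper_width: 8.2
```

Call:
jog_arm(linear=[[0, 0, 1], [0, 0, 2]], delta_rot=[[0, 0, 0], [0, 0, 0]], claw=[1, 1])

```text
clock: 10.85
eef_pos: [614.0, -222.9, 193.2]
eef_rot: [180.0, 0.0, 81.7]
contact_force: [-0.6, -5.7, 5.0]
gripper_width: 8.6
```

Call:
jog_arm(linear=[[0, 0, 1], [0, 0, 2]], delta_rot=[[0, 0, 0], [0, 0, 0]], claw=[1, 1])

```text
clock: 11.05
eef_pos: [614.0, -222.9, 191.2]
eef_rot: [180.0, 0.0, 81.7]
contact_force: [0.1, -4.8, 2.2]
gripper_width: 8.2
```

Call:
jog_arm(linear=[[0, 0, 1], [0, 0, 2]], delta_rot=[[0, 0, 0], [0, 0, 0]], claw=[1, 1])

```text
clock: 11.25
eef_pos: [614.0, -222.9, 189.2]
eef_rot: [180.0, 0.0, 81.7]
contact_force: [-1.3, -6.5, 4.3]
gripper_width: 8.5
```

Call:
jog_arm(linear=[[0, 0, 1], [0, 0, 1.5]], delta_rot=[[0, 0, 0], [0, 0, 0]], claw=[1, 1])

```text
clock: 11.45
eef_pos: [614.0, -222.9, 187.6]
eef_rot: [180.0, 0.0, 81.7]
contact_force: [-0.5, -4.8, 4.0]
gripper_width: 8.2
```

Call:
jog_arm(linear=[[0, 0, 1], [0, 0, 1.5]], delta_rot=[[0, 0, 0], [0, 0, 0]], claw=[1, 1])

```text
clock: 11.65
eef_pos: [614.2, -223.1, 187.5]
eef_rot: [179.9, 0.1, 81.7]
contact_force: [-2.9, -5.2, 10.7]
gripper_width: 8.3
```

Call:
jog_arm(linear=[[0, 0, 0], [0, 0, 0.5]], delta_rot=[[0, 0, 0], [0, 0, 0]], claw=[1, 1])

```text
clock: 11.85
eef_pos: [614.3, -223.2, 187.5]
eef_rot: [179.9, 0.1, 81.7]
contact_force: [-2.7, -4.3, 13.7]
gripper_width: 8.1
```

Call:
jog_arm(linear=[[0, 0, -0.8], [0, 0, -0.8], [0, 0, -0.8], [0, 0, -0.8], [0, 0, -0.8], [0, 0, -0.8], [0, 0, -0.8], [0, 0, -0.8]], delta_rot=[[0, 0, 0], [0, 0, 0], [0, 0, 0], [0, 0, 0], [0, 0, 0], [0, 0, 0], [0, 0, 0], [0, 0, 0]], claw=[1, 1, 0, 0, 0, 0, 0, 0])

```text
clock: 12.65
eef_pos: [614.0, -222.5, 186.4]
eef_rot: [-180.0, -0.0, 81.8]
contact_force: [0.7, 1.1, 0.8]
gripper_width: 85.4
```

Run:
```python
from plant import ctrl
import cv2,numpy as np,pickle
d={n:ctrl.capture(n) for n in ("scene","side","wrist")};o=ctrl.observe();print(o["eef_pos"],o["contact_force"],o["gripper_width"])
pickle.dump((d,o),open("c6.pkl","wb"))
cv2.imwrite("pics/w6.png",d["wrist"]["img"])
```

```text
[ 614.05329521 -222.75026886  186.58315648] [-0.08689294 -0.90747016  0.27872518] 85.19588710878014
```

View pics/w6.png

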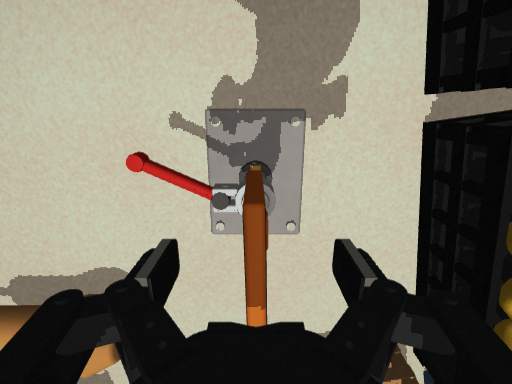

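Call:
jog_arm(linear=[[0, 0, -20], [0, 0, -50], [0, 0, -90], [0, 0, -120], [0, 0, -120], [0, 0, -120]], delta_rot=[[0, 0, 0], [0, 0, 0], [0, 0, 0], [0, 0, 0], [0, 0, 0], [0, 0, 0]], claw=[0, 0, 0, 0, 0, 0])

```text
clock: 13.4
eef_pos: [614.4, -222.9, 307.3]
eef_rot: [179.9, 0.0, 81.7]
contact_force: [0.1, 0.6, -0.7]
gripper_width: 85.4
```

Run:
```python
from plant import ctrl
import cv2,numpy as np,pickle
from h import *
d={n:ctrl.capture(n) for n in ("scene","side","wrist")};o=ctrl.observe();print(o["eef_pos"],o["contact_force"],o["gripper_width"])
pickle.dump((d,o),open("c7.pkl","wb"))
cv2.imwrite("pics/w7.png",cv2.resize(d["wrist"]["img"],(800,600),interpolation=cv2.INTER_CUBIC))
crop(d["side"]["img"],275,150,100,160,4,"pics/d7.png")
crop(d["scene"]["img"],170,90,90,120,5,"pics/s7.png")
a=cv2.imread("pics/s7.png");b=cv2.imread("pics/d7.png");h=600;a=cv2.resize(a,None,fx=1,fy=1)[:600];b=cv2.copyMakeBorder(b,0,0,0,0,0)[:600]
cv2.imwrite("pics/sd7.png",np.hstack([a[:,:400],b[:600,:400]]))
```

```text
[ 613.35003184 -222.45771826  304.95384386] [0.27927196 0.04555066 0.00046205] 85.129289389809
```

View pics/w7.png

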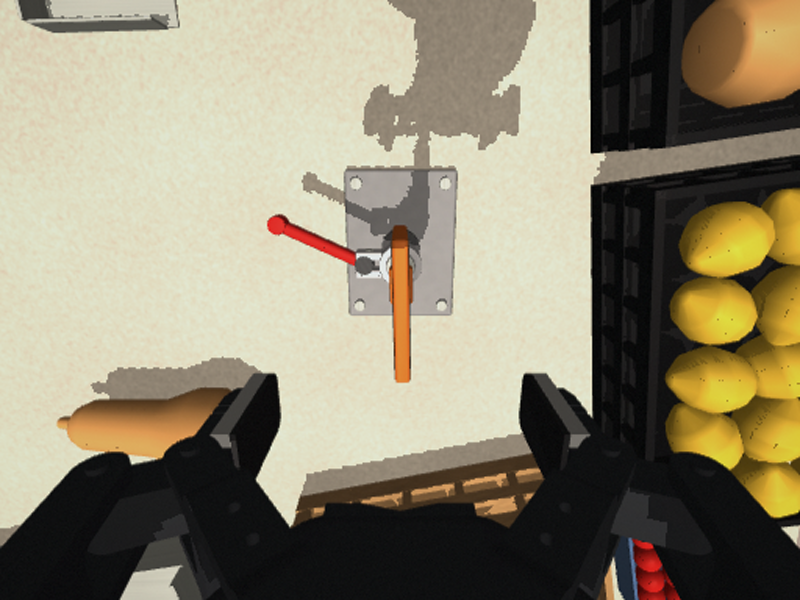

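View pics/sd7.png

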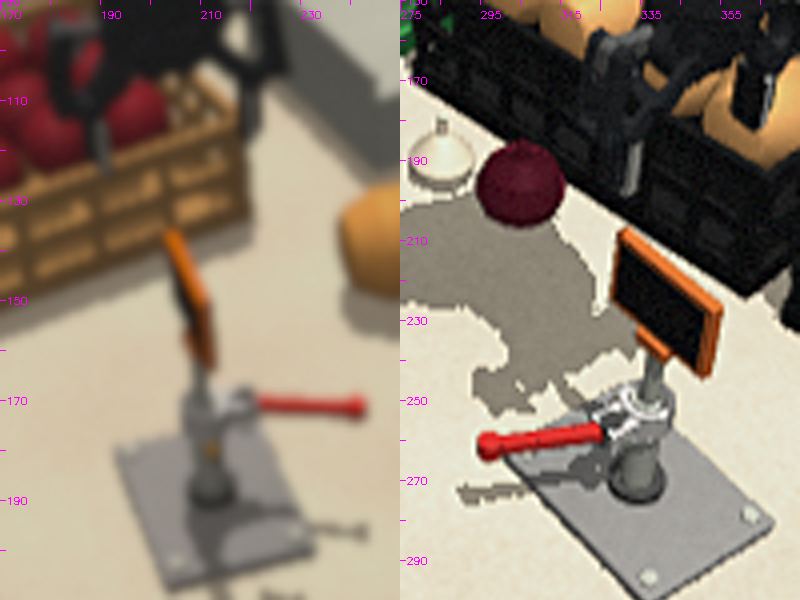

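Run:
```python
import pickle
from h import *
np.set_printoptions(precision=2,suppress=True)
d,o=pickle.load(open("c7.pkl","rb"));W=d["wrist"];im=W["img"]
hsv=cv2.cvtColor(im,cv2.COLOR_BGR2HSV)
m=((hsv[...,0]>8)&(hsv[...,0]<18)&(hsv[...,1]>150)&(hsv[...,2]>190))
P=[]
for y in range(145,248,4):
    x=np.nonzero(m[y,235:275])[0]+235
    if len(x): print(y,x.min(),x.max(),len(x),end=' | ')
print()
crop(im,235,135,50,115,5,"pics/w7c.png")
r=(((hsv[...,0]<6)|(hsv[...,0]>174))&(hsv[...,1]>170)&(hsv[...,2]>120)).astype(np.uint8); r[:120]=0;r[200:]=0;r[:,:150]=0;r[:,260:]=0
ys,xs=np.nonzero(r);print(xs.min(),xs.max(),len(xs))
l=cv2.fitLine(np.c_[xs,ys].astype(np.float32),cv2.DIST_HUBER,0,.01,.01).ravel();print(l)
for x in (178,225): 
    y=l[3]+(x-l[2])*l[1]/l[0]; print(x,y,onz(W,x,y,92))
ca=np.array([onz(W,u/1.5625-.3,v/1.5625-.3,12) for u,v in ((344.5,168),(457,168),(451.5,315),(348.5,315))]);print(ca,ca.mean(0))
for a,b in ((0,1),(3,2),(3,0),(2,1)):
    v=ca[b]-ca[a];print(np.degrees(np.arctan2(v[1],v[0])))
```

```text
161 251 260 10 | 165 251 260 10 | 169 251 260 10 | 173 249 260 10 | 177 249 260 10 | 181 252 260 9 | 185 250 260 10 | 189 250 260 10 | 193 250 260 10 | 197 252 260 9 | 201 252 261 10 | 205 252 261 10 | 209 252 261 10 | 213 253 261 9 | 217 253 261 9 | 221 253 261 9 | 225 253 261 9 | 229 253 261 9 | 233 253 261 9 | 237 253 261 9 | 241 253 261 9 | 
171 227 444
[  0.91   0.41 198.44 153.36]
178 144.23239 [ 520.46 -176.69   92.  ]
225 165.22209 [ 574.42 -211.69   92.  ]
[[ 571.09 -138.97   12.  ]
 [ 677.88 -154.38   12.  ]
 [ 656.84 -302.53   12.  ]
 [ 548.03 -286.91   12.  ]] [ 613.46 -220.7    12.  ]
-8.20995220416601
-8.168766048548182
81.14212784566371
81.91622816673629
```

View pics/w7c.png

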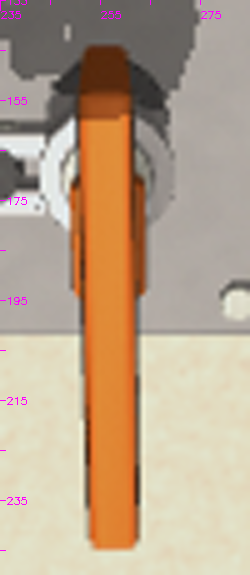

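Run:
```python
import pickle
from h import *
np.set_printoptions(precision=2,suppress=True)
d,o=pickle.load(open("c7.pkl","rb"));W=d["wrist"]
for z in (205,212,215,218,225):
    p=onz(W,255.6,158,z);q=onz(W,257.2,244,z);v=p-q;print(z,p,q,np.hypot(*v[:2]),np.degrees(np.arctan2(v[1],v[0])),(p+q)/2)
```

```text
205 [ 618.05 -187.42  205.  ] [ 607.85 -268.75  205.  ] 81.96663817263135 82.85424561762409 [ 612.95 -228.09  205.  ]
212 [ 618.24 -186.15  212.  ] [ 608.36 -264.94  212.  ] 79.40640306030306 82.85424561762407 [ 613.3  -225.54  212.  ]
215 [ 618.33 -185.6   215.  ] [ 608.58 -263.3   215.  ] 78.3091594407338 82.85424561762413 [ 613.45 -224.45  215.  ]
218 [ 618.41 -185.05  218.  ] [ 608.8  -261.67  218.  ] 77.21191582116457 82.85424561762404 [ 613.61 -223.36  218.  ]
225 [ 618.6  -183.78  225.  ] [ 609.32 -257.85  225.  ] 74.65168070883628 82.85424561762402 [ 613.96 -220.82  225.  ]
```

Run:
```python
import pickle
from h import *
np.set_printoptions(precision=1,suppress=True)
d,o=pickle.load(open("c7.pkl","rb"));W=d["wrist"];S=d["scene"];D=d["side"]
print(W["world_from_camera"][:3,3],o["eef_pos"])
for z in (205,214,220): print(z,onz(W,255.4,157.8,z),onz(W,256,145,z-60))
ax=np.array([613.7,-222.5]);w=np.array([np.cos(np.radians(82)),np.sin(np.radians(82))])
for zt in (204,209,214,219):
  for n,c in (("S",S),("D",D),("W",W)):
    print(zt,n,[proj(c,[*(ax+s*42*w),z]).round(1).tolist() for z in (zt,zt-60) for s in (-1,1)], "mouth" ,proj(c,[*ax,100]))
crop(D["img"],320,195,50,65,9,"pics/d7b.png")
crop(S["img"],190,130,40,50,10,"pics/s7b.png")
```

```text
[ 624.3 -146.6  429.1] [ 613.4 -222.5  305. ]
205 [ 617.9 -187.2  205. ] [ 618.8 -184.6  145. ]
214 [ 618.2 -185.6  214. ] [ 619.  -183.4  154. ]
220 [ 618.3 -184.5  220. ] [ 619.1 -182.6  160. ]
204 S [[204.0, 137.9], [210.9, 152.5], [205.5, 152.1], [212.3, 166.9]] mouth [209.8 169.3]
204 D [[353.9, 230.2], [329.7, 209.3], [350.7, 247.6], [327.6, 226.7]] mouth [337.1 248.9]
204 W [[256.5, 239.1], [256.3, 150.0], [256.4, 214.6], [256.2, 141.3]] mouth [256.3 170.5]
209 S [[203.8, 136.7], [210.8, 151.3], [205.3, 150.9], [212.2, 165.7]] mouth [209.8 169.3]
209 D [[354.2, 228.6], [329.9, 207.8], [351.0, 246.2], [327.8, 225.3]] mouth [337.1 248.9]
209 W [[256.5, 241.7], [256.3, 150.9], [256.4, 216.2], [256.2, 141.9]] mouth [256.3 170.5]
214 S [[203.7, 135.4], [210.7, 150.1], [205.2, 149.7], [212.1, 164.5]] mouth [209.8 169.3]
214 D [[354.4, 227.1], [330.1, 206.3], [351.3, 244.8], [328.0, 223.9]] mouth [337.1 248.9]
214 W [[256.5, 244.3], [256.3, 151.9], [256.4, 218.0], [256.2, 142.5]] mouth [256.3 170.5]
219 S [[203.6, 134.2], [210.6, 148.8], [205.1, 148.6], [212.0, 163.4]] mouth [209.8 169.3]
219 D [[354.7, 225.6], [330.2, 204.8], [351.5, 243.4], [328.1, 222.5]] mouth [337.1 248.9]
219 W [[256.5, 247.1], [256.3, 152.9], [256.4, 219.8], [256.2, 143.1]] mouth [256.3 170.5]
```

View pics/d7b.png

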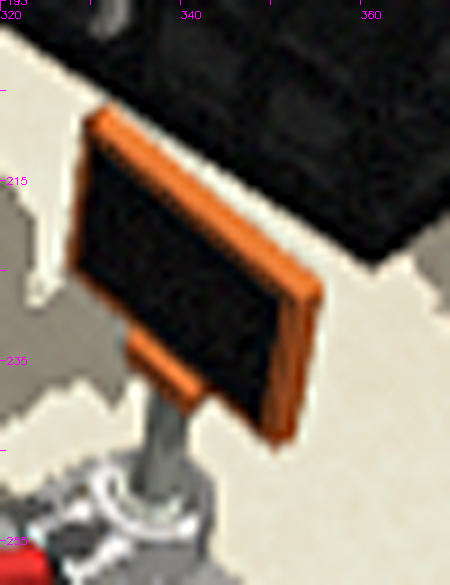

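View pics/s7b.png

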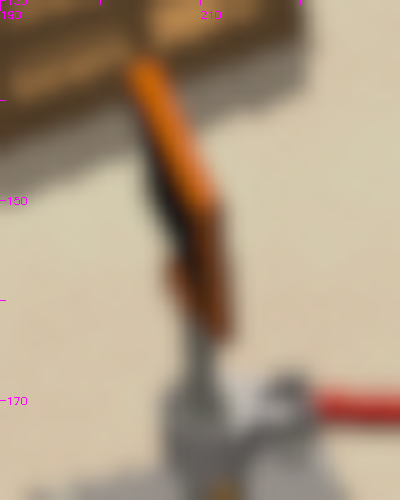

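The apparent end of the panel in the wrist view was only shadow. The side view puts the panel top at about z = 214, which makes the stem about 71 mm deep, and the panel is square to within about 1°. Next is the lever.

Call:
jog_arm(linear=[[20, -25, 0], [40, -50, 0], [59, -75, 0], [59, -75, 0], [59, -75, 0], [59, -75, 0]], delta_rot=[[0, 0, 0.14], [0, 0, 0.28], [0, 0, 0.43], [0, 0, 0.43], [0, 0, 0.43], [0, 0, 0.43]], claw=[1, 1, 1, 1, 1, 1])

```text
clock: 14.15
eef_pos: [548.7, -154.1, 306.1]
eef_rot: [-180.0, 0.0, 57.1]
contact_force: [0.1, 0.1, -0.6]
gripper_width: 0.4
```

Call:
jog_arm(linear=[[0, 0, 45], [0, 0, 90], [0, 0, 130], [0, 0, 150], [0, 0, 150], [0, 0, 150]], delta_rot=[[0, 0, 0], [0, 0, 0], [0, 0, 0], [0, 0, 0], [0, 0, 0], [0, 0, 0]], claw=[1, 1, 1, 1, 1, 1])

```text
clock: 14.75
eef_pos: [548.9, -154.3, 156.6]
eef_rot: [-180.0, 0.0, 57.1]
contact_force: [-0.0, -0.8, 0.5]
gripper_width: -0.2
```

Run:
```python
from plant import ctrl
import cv2,numpy as np
from h import *
d={n:ctrl.capture(n) for n in ("side","wrist")};o=ctrl.observe();print(o["eef_pos"],o["eef_rot"],o["contact_force"],o["gripper_width"])
cv2.imwrite("pics/w8.png",d["wrist"]["img"])
crop(d["side"]["img"],260,140,120,150,4,"pics/d8.png")
```

```text
[ 549.69073328 -154.46309092  158.07505763] [ 1.79841208e+02 -2.62775753e-02  5.71039963e+01] [-0.62993362 -0.03232358  0.92405136] -0.23749099921222167
```

View pics/w8.png

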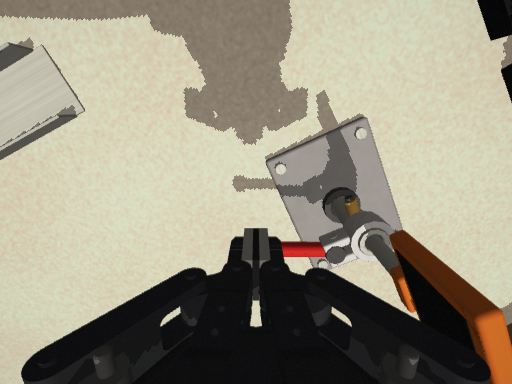

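View pics/d8.png

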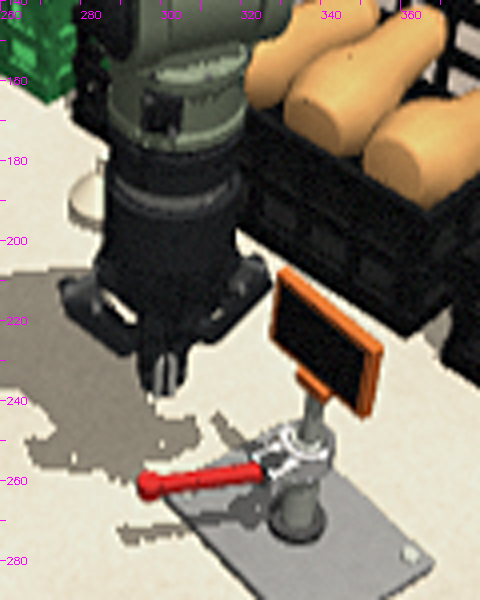

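The closed gripper's knuckles are wide. I'll turn the tool so they stay clear of the sign before pushing the lever.

Call:
jog_arm(linear=[[9, -20, 0], [9, -20, 0], [9, -20, 0], [9, -20, 0], [9, -20, 0], [9, -20, 0], [9, -20, 0], [9, -20, 0]], delta_rot=[[0, 0, -0.14], [0, 0, -0.28], [0, 0, -0.42], [0, 0, -0.56], [0, 0, -0.7], [0, 0, -0.84], [0, 0, -0.98], [0, 0, -1.1]], claw=[1, 1, 1, 1, 1, 1, 1, 1])

```text
clock: 15.65
eef_pos: [537.7, -135.8, 158.6]
eef_rot: [179.9, 0.2, 120.4]
contact_force: [0.2, -0.4, -0.3]
gripper_width: 0.2
```

Call:
jog_arm(linear=[[0, 0, 0], [0, 0, 0], [0, 0, 0], [0, 0, 0], [0, 0, 0], [0, 0, 0], [0, 0, 0], [0, 0, 0]], delta_rot=[[0, 0, -0.14], [0, 0, -0.28], [0, 0, -0.42], [0, 0, -0.56], [0, 0, -0.7], [0, 0, -0.84], [0, 0, -0.98], [0, 0, -1.04]], claw=[1, 1, 1, 1, 1, 1, 1, 1])

```text
clock: 16.45
eef_pos: [537.7, -135.8, 158.6]
eef_rot: [-179.9, 0.2, 179.9]
contact_force: [-0.3, -0.1, 0.3]
gripper_width: -0.1
```

Call:
jog_arm(linear=[[0, 0, 40], [0, 0, 66], [0, 0, 66], [0, 0, 66]], delta_rot=[[0, 0, 0], [0, 0, 0], [0, 0, 0], [0, 0, 0]], claw=[1, 1, 1, 1])

```text
clock: 16.85
eef_pos: [537.2, -135.6, 92.0]
eef_rot: [-180.0, 0.1, 179.7]
contact_force: [-0.2, -0.3, 0.5]
gripper_width: -0.3
```

Run:
```python
from plant import ctrl
import cv2,numpy as np
from h import *
d={n:ctrl.capture(n) for n in ("side","wrist")};o=ctrl.observe();print(o["eef_pos"],o["eef_rot"],o["contact_force"],o["gripper_width"])
cv2.imwrite("pics/w9.png",d["wrist"]["img"])
crop(d["side"]["img"],260,140,120,150,4,"pics/d9.png")
```

```text
[ 538.03997226 -135.86070789   92.75606435] [-179.92399282    0.19474297  179.72983777] [ 0.29626099 -0.2744441   0.18751697] -0.06909080881567187
```

View pics/w9.png

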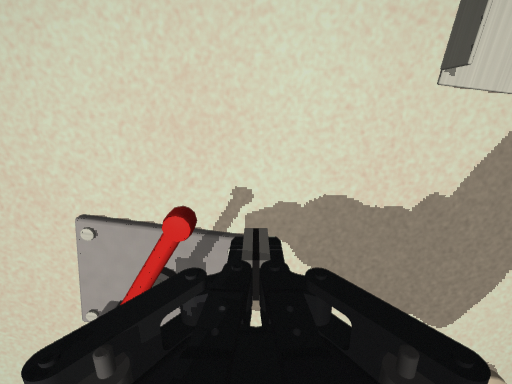

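View pics/d9.png

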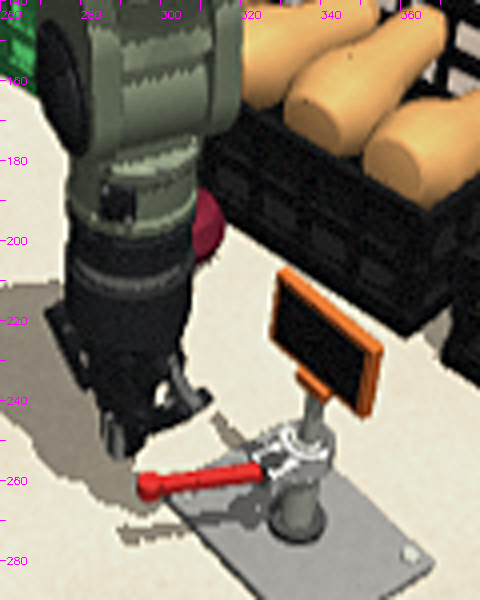

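Call:
jog_arm(linear=[[0, -10, 0], [1, -20, 0], [3, -28, 0], [5, -36, 0], [7, -44, 0], [9, -52, 0], [10, -60, 0], [11, -66, 0]], delta_rot=[[0, 0, 0], [0, 0, 0], [0, 0, 0], [0, 0, 0], [0, 0, 0], [0, 0, 0], [0, 0, 0], [0, 0, 0]], claw=[1, 1, 1, 1, 1, 1, 1, 1])

```text
clock: 17.75
eef_pos: [523.5, -200.9, 90.1]
eef_rot: [179.9, -0.1, 179.7]
contact_force: [-1.1, 5.0, 1.1]
gripper_width: 0.1
```

Run:
```python
from plant import ctrl
import cv2,numpy as np
from h import *
d={n:ctrl.capture(n) for n in ("side","wrist")};o=ctrl.observe();print(o["eef_pos"],o["eef_rot"],o["contact_force"],o["gripper_width"])
cv2.imwrite("pics/w10.png",d["wrist"]["img"])
crop(d["side"]["img"],260,140,120,150,4,"pics/d10.png")
```

```text
[ 523.89626999 -201.7263054    90.18361367] [ 1.79974499e+02 -1.03229513e-01  1.79653585e+02] [-1.80279633  2.02487959 -0.26892838] -0.07556586902233195
```

View pics/w10.png

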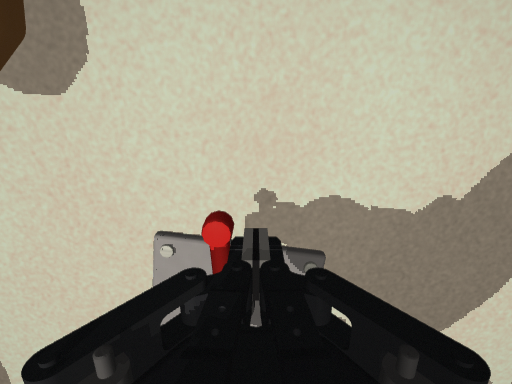

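View pics/d10.png

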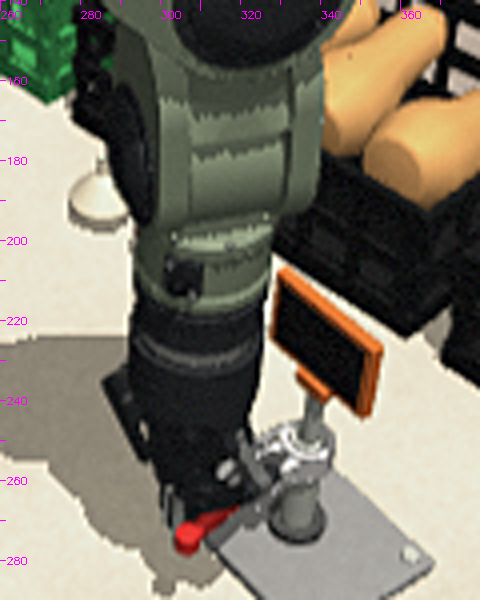

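Call:
jog_arm(linear=[[1, -5, 0], [1, -10, 0], [1, -15, 0], [1, -20, 0]], delta_rot=[[0, 0, 0], [0, 0, 0], [0, 0, 0], [0, 0, 0]], claw=[1, 1, 1, 1])

```text
clock: 18.25
eef_pos: [524.7, -220.6, 90.5]
eef_rot: [179.9, 0.1, 179.8]
contact_force: [0.9, 4.7, -1.4]
gripper_width: 0.2
```

Call:
jog_arm(linear=[[0, -2, 0], [0, -4, 0], [0, -6, 0]], delta_rot=[[0, 0, 0], [0, 0, 0], [0, 0, 0]], claw=[1, 1, 1])

```text
clock: 18.55
eef_pos: [524.4, -226.7, 90.6]
eef_rot: [179.9, 0.1, 179.8]
contact_force: [0.8, 5.9, 0.4]
gripper_width: -0.3
```

Call:
jog_arm(linear=[[0, -1.5, 0], [0, -3, 0]], delta_rot=[[0, 0, 0], [0, 0, 0]], claw=[1, 1])

```text
clock: 18.75
eef_pos: [524.3, -229.7, 90.5]
eef_rot: [179.9, 0.0, 179.8]
contact_force: [0.4, 5.3, 0.1]
gripper_width: 0.1
```

Call:
jog_arm(linear=[[0, -1.5, 0], [0, -3, 0]], delta_rot=[[0, 0, 0], [0, 0, 0]], claw=[1, 1])

```text
clock: 18.95
eef_pos: [524.2, -230.6, 90.4]
eef_rot: [179.7, 0.1, 179.8]
contact_force: [1.3, 12.5, 3.0]
gripper_width: -0.1
```

Call:
jog_arm(linear=[[0, -1.5, 0], [0, -2.5, 0]], delta_rot=[[0, 0, 0], [0, 0, 0]], claw=[1, 1])

```text
clock: 19.15
eef_pos: [524.2, -230.9, 90.3]
eef_rot: [179.4, 0.1, 179.9]
contact_force: [2.4, 18.0, 4.4]
gripper_width: -0.2
```

Call:
jog_arm(linear=[[0, -1, 0], [0, -2, 0]], delta_rot=[[0, 0, 0], [0, 0, 0]], claw=[1, 1])

```text
clock: 19.35
eef_pos: [524.2, -231.1, 90.3]
eef_rot: [179.2, 0.1, 180.0]
contact_force: [1.8, 23.2, 7.1]
gripper_width: -0.2
```

The lever is on its end stop: position held at y ≈ -231 while the force climbed to 23 N. Backing off and lifting clear.

Call:
jog_arm(linear=[[2, 8, 0], [5, 25, 0], [10, 50, 0], [15, 75, 0], [15, 85, 0], [15, 85, -50], [15, 85, -100], [15, 85, -150]], delta_rot=[[0, 0, 0], [0, 0, 0], [0, 0, 0], [0, 0, 0], [0, 0, 0], [0, 0, 0], [0, 0, 0], [0, 0, 0]], claw=[1, 1, 1, 1, 1, 1, 1, 1])

```text
clock: 20.15
eef_pos: [509.4, -153.1, 242.6]
eef_rot: [-179.9, 0.0, 179.7]
contact_force: [1.8, -1.0, -0.5]
gripper_width: -0.0
```

Call:
jog_arm(linear=[[20, 30, -50], [40, 60, -80], [60, 90, -80], [80, 120, -80], [80, 120, -80], [80, 120, -80]], delta_rot=[[0, 0, 0], [0, 0, 0], [0, 0, 0], [0, 0, 0], [0, 0, 0], [0, 0, 0]], claw=[1, 1, 1, 1, 1, 1])

```text
clock: 20.75
eef_pos: [430.4, -32.4, 321.3]
eef_rot: [-179.9, 0.1, 179.8]
contact_force: [0.4, -0.0, -0.4]
gripper_width: 0.0
```

Run:
```python
from plant import ctrl
import cv2,numpy as np,pickle
from h import *
d={n:ctrl.capture(n) for n in ("scene","side")};o=ctrl.observe();print(o["clock"],o["eef_pos"],o["contact_force"])
pickle.dump((d,o),open("c11.pkl","wb"))
cv2.imwrite("pics/s11.png",d["scene"]["img"])
cv2.imwrite("pics/d11f.png",d["side"]["img"])
crop(d["side"]["img"],275,190,110,115,5,"pics/d11.png")
```

```text
20.85 [430.74974694 -33.1080743  320.73207157] [ 0.16642372 -0.97528702 -1.01530497]
```

View pics/d11.png

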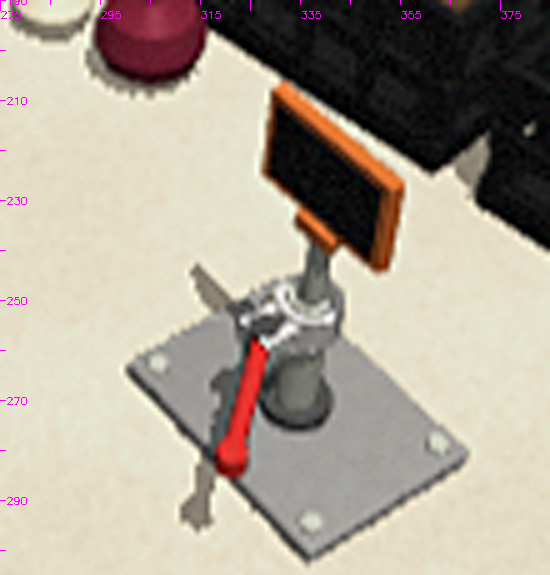

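View pics/s11.png

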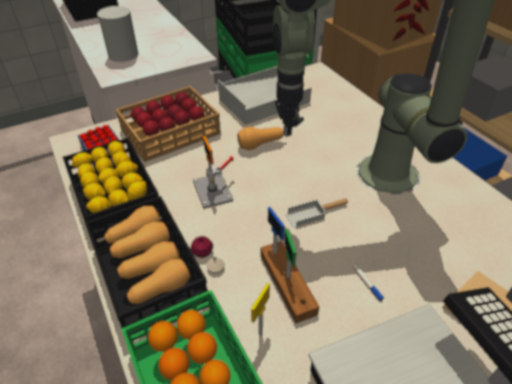

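View pics/d11f.png

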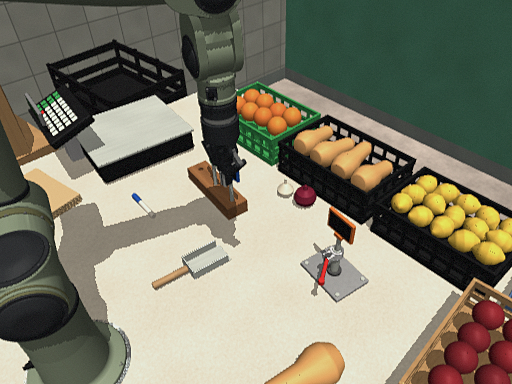

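Run:
```python
import pickle
from h import *
np.set_printoptions(precision=1,suppress=True)
d,o=pickle.load(open("c11.pkl","rb"));b=onz(d["side"],320.8,281.5,88);s=tri((d["side"],320.8,281.5),(d["scene"],231.5,158.5))
print(b,s)
for p in (b,s[0]): print(np.degrees(np.arctan2(p[1]+217.7,p[0]-583.9))%360, np.hypot(p[1]+217.7,p[0]-583.9))
d7,_=pickle.load(open("c7.pkl","rb"))
def M(im):
    h=cv2.cvtColor(im,cv2.COLOR_BGR2HSV);m=(h[...,0]<17)&(h[...,1]>190)&(h[...,2]>110);m=m[200:250,322:362];y,x=np.nonzero(m&True);return x.mean()+322,y.mean()+200,len(x)
print(M(d7["side"]["img"]),M(d["side"]["img"]))
```

```text
[ 516.8 -257.    88. ] (array([ 516.7, -255.8,   86.4]), [np.float64(1.119300047905535), np.float64(1.1193000479056263)])
210.36394192869028 77.75128048949827
209.54295406877284 77.1949929150938
(np.float64(344.16107382550337), np.float64(225.2214765100671), 149) (np.float64(344.431654676259), np.float64(224.82014388489208), 139)
```

```bash
python3 -c "
from plant import ctrl
print(ctrl.close_job())"
```

```text
the job is handed in; nothing more can be done
None
```

The orange sign is standing in the tube of the grey stand with the red clamp lever swung shut, and I handed the job in at about 21 s.

- **Insertion:** The stem met the ball at about 7 N. It then dragged at up to about 5 N and came to a firm halt at about 70 mm depth. There the height stopped changing while the force rose to 13.7 N, below the 20 N limit.
- **Panel angle:** After I let go, the wrist view put the panel within about 1° of square to the base.
- **Lever:** I pushed it until it stopped moving and the force reached 23 N. Both camera views put it at about 210°, against about 210.5° for fully shut.
- **Final check:** The sign stayed where it was when the lever closed, to within half a pixel. By eye nothing else looked moved, though the arm hid the blue and green signs from the side camera. I did not measure the other objects.
- **One disagreement:** The wrist view first suggested the panel was about 10 mm lower than the arm's position implied. I traced that to shadow on the panel's top edge. The side view agreed with the arm, with the panel top at about 214 mm.

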